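# Load the bench label rack in reverse order

## Task

Move the four white label rolls from the black cups of the blue delivery tray into the empty white bench rack, one upright in each bay, in reverse order: the roll that stands leftmost in the delivery row ends rightmost in the bench rack, the second from the left ends second from the right, and so on. Set every roll gently down on the floor of its bay, do not let it drop, and leave all four standing free.

Things in the scene. Friction and masses are not known exactly. Their poses are not given: they have to be found in the camera images.
- roll_tall_wide: label roll, tall and wide: a plain white paper cylinder with a brown cardboard core in its middle, 58 mm in diameter and 88 mm tall, standing on end, loose, 200 g or so; origin at the centre of its underside, z up along its axis; its yaw means nothing
- roll_tall_slim: label roll, tall and slim: a plain white paper cylinder with a brown cardboard core in its middle, 40 mm in diameter and 88 mm tall, standing on end, loose, 90 g or so; origin at the centre of its underside, z up along its axis; its yaw means nothing
- roll_short_wide: label roll, short and wide: a plain white paper cylinder with a brown cardboard core in its middle, 58 mm in diameter and 56 mm tall, standing on end, loose, 130 g or so; origin at the centre of its underside, z up along its axis; its yaw means nothing
- roll_short_slim: label roll, short and slim: a plain white paper cylinder with a brown cardboard core in its middle, 40 mm in diameter and 56 mm tall, standing on end, loose, 60 g or so; origin at the centre of its underside, z up along its axis; its yaw means nothing
- cup_tall_wide: black square cup where the tall and wide roll stands at the start; fixed on the blue tray; 82 x 82 mm, walls 4 mm thick, 18 mm high, floor 5 mm thick; origin: centre of its underside, 6 mm above the table; y along the row, to the robot's left, x away from the robot. Four like cups in one row, 88 mm apart, turned at most 0.15 rad
- cup_tall_slim: black square cup where the tall and slim roll stands at the start; fixed on the blue tray; 82 x 82 mm, walls 4 mm thick, 18 mm high, floor 5 mm thick; origin: centre of its underside, 6 mm above the table; y along the row, to the robot's left, x away from the robot. Four like cups in one row, 88 mm apart, turned at most 0.15 rad
- cup_short_wide: black square cup where the short and wide roll stands at the start; fixed on the blue tray; 82 x 82 mm, walls 4 mm thick, 18 mm high, floor 5 mm thick; origin: centre of its underside, 6 mm above the table; y along the row, to the robot's left, x away from the robot. Four like cups in one row, 88 mm apart, turned at most 0.15 rad
- cup_short_slim: black square cup where the short and slim roll stands at the start; fixed on the blue tray; 82 x 82 mm, walls 4 mm thick, 18 mm high, floor 5 mm thick; origin: centre of its underside, 6 mm above the table; y along the row, to the robot's left, x away from the robot. Four like cups in one row, 88 mm apart, turned at most 0.15 rad
- bench_rack: low open tray of white-painted steel, fixed, empty, four bays in a row: 88 mm (x) by 356 mm (y), walls and dividers 4 mm thick, 18 mm high, floor 5 mm thick; origin: centre of its underside, on the table; y along the row, to the robot's left, x away from the robot; bay centres at x = 0, y = +132, +44, -44, -132 mm, inside 80 x 84 mm; turned at most 0.15 rad; nearer or farther than the blue tray
Not all that is in view belongs to the job. Leave any pink or purple look-alike of the roll_short_wide alone.

How it is judged:
At the end, for the whole second after the job is handed in: Each roll stands upright (within 0.1 rad), at rest, on the floor of its own bay of the bench rack (underside under 10 mm above the rack's underside); of any two rolls, the one whose starting cup is further left is in the bay further right (x of roll_tall_wide in the frame of bench_rack between -0.03 and 0.03 m and z of roll_tall_wide in the frame of bench_rack between 0 and 0.01 m and angle between each of roll_tall_wide, roll_tall_slim, roll_short_wide, roll_short_slim's own z axis and vertical below 0.1 rad and y of roll_tall_wide in the frame of bench_rack between -0.176 and 0.176 m and linear speed of each of roll_tall_wide, roll_tall_slim, roll_short_wide, roll_short_slim below 0.02 m/s and x of roll_tall_slim in the frame of bench_rack between -0.03 and 0.03 m and z of roll_tall_slim in the frame of bench_rack between 0 and 0.01 m and y of roll_tall_slim in the frame of bench_rack between -0.176 and 0.176 m and x of roll_short_wide in the frame of bench_rack between -0.03 and 0.03 m and z of roll_short_wide in the frame of bench_rack between 0 and 0.01 m and y of roll_short_wide in the frame of bench_rack between -0.176 and 0.176 m and x of roll_short_slim in the frame of bench_rack between -0.03 and 0.03 m and z of roll_short_slim in the frame of bench_rack between 0 and 0.01 m and y of roll_short_slim in the frame of bench_rack between -0.176 and 0.176 m and ((y of cup_tall_slim in the frame of cup_tall_wide above 0 m and ((y of roll_tall_wide in the frame of bench_rack above 0.088 m and y of roll_tall_slim in the frame of bench_rack below 0.088 m) or (y of roll_tall_wide in the frame of bench_rack above 0 m and y of roll_tall_slim in the frame of bench_rack below 0 m) or (y of roll_tall_wide in the frame of bench_rack above -0.088 m and y of roll_tall_slim in the frame of bench_rack below -0.088 m))) or (y of cup_tall_slim in the frame of cup_tall_wide below 0 m and ((y of roll_tall_slim in the frame of bench_rack above 0.088 m and y of roll_tall_wide in the frame of bench_rack below 0.088 m) or (y of roll_tall_slim in the frame of bench_rack above 0 m and y of roll_tall_wide in the frame of bench_rack below 0 m) or (y of roll_tall_slim in the frame of bench_rack above -0.088 m and y of roll_tall_wide in the frame of bench_rack below -0.088 m)))) and ((y of cup_short_wide in the frame of cup_tall_wide above 0 m and ((y of roll_tall_wide in the frame of bench_rack above 0.088 m and y of roll_short_wide in the frame of bench_rack below 0.088 m) or (y of roll_tall_wide in the frame of bench_rack above 0 m and y of roll_short_wide in the frame of bench_rack below 0 m) or (y of roll_tall_wide in the frame of bench_rack above -0.088 m and y of roll_short_wide in the frame of bench_rack below -0.088 m))) or (y of cup_short_wide in the frame of cup_tall_wide below 0 m and ((y of roll_short_wide in the frame of bench_rack above 0.088 m and y of roll_tall_wide in the frame of bench_rack below 0.088 m) or (y of roll_short_wide in the frame of bench_rack above 0 m and y of roll_tall_wide in the frame of bench_rack below 0 m) or (y of roll_short_wide in the frame of bench_rack above -0.088 m and y of roll_tall_wide in the frame of bench_rack below -0.088 m)))) and ((y of cup_short_wide in the frame of cup_tall_slim above 0 m and ((y of roll_tall_slim in the frame of bench_rack above 0.088 m and y of roll_short_wide in the frame of bench_rack below 0.088 m) or (y of roll_tall_slim in the frame of bench_rack above 0 m and y of roll_short_wide in the frame of bench_rack below 0 m) or (y of roll_tall_slim in the frame of bench_rack above -0.088 m and y of roll_short_wide in the frame of bench_rack below -0.088 m))) or (y of cup_short_wide in the frame of cup_tall_slim below 0 m and ((y of roll_short_wide in the frame of bench_rack above 0.088 m and y of roll_tall_slim in the frame of bench_rack below 0.088 m) or (y of roll_short_wide in the frame of bench_rack above 0 m and y of roll_tall_slim in the frame of bench_rack below 0 m) or (y of roll_short_wide in the frame of bench_rack above -0.088 m and y of roll_tall_slim in the frame of bench_rack below -0.088 m)))) and ((y of cup_short_slim in the frame of cup_tall_wide above 0 m and ((y of roll_tall_wide in the frame of bench_rack above 0.088 m and y of roll_short_slim in the frame of bench_rack below 0.088 m) or (y of roll_tall_wide in the frame of bench_rack above 0 m and y of roll_short_slim in the frame of bench_rack below 0 m) or (y of roll_tall_wide in the frame of bench_rack above -0.088 m and y of roll_short_slim in the frame of bench_rack below -0.088 m))) or (y of cup_short_slim in the frame of cup_tall_wide below 0 m and ((y of roll_short_slim in the frame of bench_rack above 0.088 m and y of roll_tall_wide in the frame of bench_rack below 0.088 m) or (y of roll_short_slim in the frame of bench_rack above 0 m and y of roll_tall_wide in the frame of bench_rack below 0 m) or (y of roll_short_slim in the frame of bench_rack above -0.088 m and y of roll_tall_wide in the frame of bench_rack below -0.088 m)))) and ((y of cup_short_slim in the frame of cup_tall_slim above 0 m and ((y of roll_tall_slim in the frame of bench_rack above 0.088 m and y of roll_short_slim in the frame of bench_rack below 0.088 m) or (y of roll_tall_slim in the frame of bench_rack above 0 m and y of roll_short_slim in the frame of bench_rack below 0 m) or (y of roll_tall_slim in the frame of bench_rack above -0.088 m and y of roll_short_slim in the frame of bench_rack below -0.088 m))) or (y of cup_short_slim in the frame of cup_tall_slim below 0 m and ((y of roll_short_slim in the frame of bench_rack above 0.088 m and y of roll_tall_slim in the frame of bench_rack below 0.088 m) or (y of roll_short_slim in the frame of bench_rack above 0 m and y of roll_tall_slim in the frame of bench_rack below 0 m) or (y of roll_short_slim in the frame of bench_rack above -0.088 m and y of roll_tall_slim in the frame of bench_rack below -0.088 m)))) and ((y of cup_short_slim in the frame of cup_short_wide above 0 m and ((y of roll_short_wide in the frame of bench_rack above 0.088 m and y of roll_short_slim in the frame of bench_rack below 0.088 m) or (y of roll_short_wide in the frame of bench_rack above 0 m and y of roll_short_slim in the frame of bench_rack below 0 m) or (y of roll_short_wide in the frame of bench_rack above -0.088 m and y of roll_short_slim in the frame of bench_rack below -0.088 m))) or (y of cup_short_slim in the frame of cup_short_wide below 0 m and ((y of roll_short_slim in the frame of bench_rack above 0.088 m and y of roll_short_wide in the frame of bench_rack below 0.088 m) or (y of roll_short_slim in the frame of bench_rack above 0 m and y of roll_short_wide in the frame of bench_rack below 0 m) or (y of roll_short_slim in the frame of bench_rack above -0.088 m and y of roll_short_wide in the frame of bench_rack below -0.088 m))))); the robot touches nothing.
It fails at once if the tall and wide roll is dropped or thrown (it moves faster than 0.6 m/s while no finger touches it) (contact force between the fingers and roll_tall_wide below 0.05 N and linear speed of roll_tall_wide above 0.6 m/s).
It fails at once if the tall and slim roll is dropped or thrown (it moves faster than 0.6 m/s while no finger touches it) (contact force between the fingers and roll_tall_slim below 0.05 N and linear speed of roll_tall_slim above 0.6 m/s).
It fails at once if the short and wide roll is dropped or thrown (it moves faster than 0.6 m/s while no finger touches it) (contact force between the fingers and roll_short_wide below 0.05 N and linear speed of roll_short_wide above 0.6 m/s).
It fails at once if the short and slim roll is dropped or thrown (it moves faster than 0.6 m/s while no finger touches it) (contact force between the fingers and roll_short_slim below 0.05 N and linear speed of roll_short_slim above 0.6 m/s).
It also fails if it takes over 90 s, if anything falls off the work surface, if the arm or the gripper's body presses on something with over 40 N, if the wrist force passes 120 N, or if a joint passes its speed limit or range.

## Robot

A 6-joint arm with a two-finger parallel gripper is mounted at the origin on the work surface. World frame = base frame: x ahead of the robot, y to its left, z up, the work surface at z = 0. Lengths are in m, angles in rad, forces in N, time in s.
With the tool pointing down it reaches from about 0.425 to 1.125 m from the base axis. Payload 14.9 kg.
Tool frame: the origin (TCP) lies at the centre of the arm's flange, where the gripper is bolted on; the fingertips stand 191 mm ahead of it and the grasp point (between the pads) lies 172 mm ahead of it; z points along the fingers, y is the line along which they close (so a half turn about z gives the same grasp; the last joint's range is limited). The gripper opens to 91 mm and grips with 3 to 60 N. Pads are 32 mm wide; open, the fingers measure 118 mm over their backs; the gripper's body (76 mm by 178 mm) begins 60 mm behind the grasp point.
Start: joints at [1.306, 0.379, 1.734, -0, 1.028, -0.033], TCP at [0.161, 0.681, 0.405] pointing down, gripper open.
Joint ranges: [-2.77, 2.77], [-0.74, 2.19], [0, 2.66], [-1.06, 4.2], [0.31, 2.87], [-3.08, 3.08]. Speed limits (rad/s): [1.89, 1.89, 2.39, 3.14, 3.14, 3.14].

## Interface

Orientations are given as [roll, pitch, yaw] about the fixed x, y, z axes, in that order (R = Rz(yaw) Ry(pitch) Rx(roll)).
In Python, from station import env gives the robot as it stands.
- The arm moves only by the tool drive_tool, never from a script. Its arguments are lists of equal length, an entry for each row: "fingers": the finger opening in mm, from 0 to 91.2; "translation": the shift along the tool's x, y, z in mm, a list of three; "delta_rot": the turn, a rotation vector about the tool's x, y, z in rad, a list of three. In form: {"fingers": [fingers, ...], "translation": [[x, y, z], ...], "delta_rot": [[ax, ay, az], ...]}. A call has 1 to 10 rows; each row is the pose to reach, as a shift and turn from the pose commanded when the call began, along the tool's axes at that moment; what a row does not reach only later rows make up. A row lasts 1/12 s, in which the tool goes at most 41.7 mm and 7.16 degrees, less where a joint would pass 70% of its speed; a pose out of reach is approached as far as the arm can. A call with a gripper value outside its range is refused whole. The fingers move at their own pace and stop on an object; "squeeze" is the grip in N (left out, the last holds). Time passes only in rows, so rows that repeat a pose let the fingers close. It gives the time, the measured TCP pose, the force, the opening and the grip force at its end, in the units of the state.
- env.read_state(): the state, without advancing time (a new reading comes with each control period).
- env.read_camera(name): name is "side" or "top" or "wrist"; returns the picture (400x640x3 uint8, red, green, blue); there is no depth.
- env.camera_params(name): a dict with "camera_matrix" (3x3 intrinsics, pixels), "distortion" ([k1, k2, p1, p2, k3] as OpenCV has them; the pictures are not rectified), "R" (3x3) and "t" (3): a world point X has camera coordinates R X + t. Camera axes: x right, y down, z forward; pixel columns grow to the right and rows downward; lengths in m; the calibration is good to about 2 mm. A picture is of the moment at which its call begins: read the wrist's pose just before it. camera_params takes no time and is no camera call; for the wrist camera it gives the pose at the moment of the call.
- env.finish_job(): hands the job in; it is judged then, once.
Trained networks look in the newest picture that a camera, given by its name, has taken for a name from the list of things; names that differ only in an ending like _2 or _b are one class to them, and where a whole thing is asked for, a point or a joint stands for the part that bears it (a point fixed in the world has none). Each returns a list of dicts, best first, with "p" (0 to 1); they miss things now and then, are a little off and sometimes report something else, mostly with a low value. They report only what shows in the picture. A call takes as long as a camera call. They do not tell look-alikes from the thing itself.
- env.spot_in(camera, label): "at" ([x, y, z] in m, in the coordinates of the camera as it stood for that picture, good to about 4 mm: the middle of the surface that is visible of it).
- env.mark_of(camera, label): "at" ([x, y, z] in m, in the coordinates of the camera as it stood for that picture, good to about 4 mm: a listed point, or the origin of a listed thing).
The state is a dict: "time_s": time; "joint_pos": joint angles; "joint_velocities": joint speeds; "tau": joint torques, N m; "position": TCP position; "orientation": TCP orientation; "ft_force": force on the tool from outside, world axes, zero at the start; "moment": the same for the moment, N m; "width": opening from 0.0 (shut) to 1.0 (fully open); "grasp_force": force on a finger pad.
Only numpy, scipy, OpenCV 4.12 (cv2) and the standard library are available. Lean on these libraries where they do the work, as an engineer would, in place of code of your own. Each camera call takes 0.05 s, during which the arm holds its last target. There are 200 camera calls.

## Working session

There is one attempt and no reset: what is moved stays moved. The work goes in short steps, Python scripts to look and compute and a tool call to move; the robot and the scene stay as the last step left them, time stands still between calls to the robot, and variables do not carry over. Pictures are saved under pics/ and viewed, at most 14 in all, crops included, and the job is handed in when it is done.

Besides the shell and the picture viewer there is one more tool, called after ">>>" by a JSON object that holds its "method" and its "body". drive_tool: Moves the arm, as the interface text tells. Its arguments: {"type":"object","properties":{"fingers":{"type":"array","items":{"type":"number"}},"translation":{"type":"array","items":{"type":"array","items":{"type":"number"}}},"delta_rot":{"type":"array","items":{"type":"array","items":{"type":"number"}}},"squeeze":{"type":"number"}},"required":["fingers","translation","delta_rot"]}

```bash
mkdir -p pics
cat > h.py <<'E'
from station import env
import numpy as np, cv2
from scipy.spatial.transform import Rotation as Ro
def pic(cam,name):
    im=env.read_camera(cam); cv2.imwrite(f'pics/{name}.png',im[:,:,::-1]); return im
def w(cam,p,P=None):
    P=P or env.camera_params(cam); return np.array(P['R']).T@(np.array(p)-np.array(P['t']))
def ray(cam,uv,z,P=None):
    P=P or env.camera_params(cam)
    n=cv2.undistortPoints(np.array([[uv]],float),np.array(P['camera_matrix']),np.array(P['distortion']))[0,0]
    R=np.array(P['R']); c=-R.T@np.array(P['t']); d=R.T@np.array([n[0],n[1],1]); return c+d*(z-c[2])/d[2]
N=['roll_tall_wide','roll_tall_slim','roll_short_wide','roll_short_slim','cup_tall_wide','bench_rack']
E
python3 - <<'E'
from h import *
s=env.read_state(); print(s)
for c in ['top','side']:
    pic(c,c+'0'); P=env.camera_params(c); print(c,-np.array(P['R']).T@np.array(P['t']))
    for n in N:
        print(n,[(round(d['p'],2),w(c,d['at'],P).round(3).tolist()) for d in env.mark_of(c,n)[:6]])
E
```

```text
{'time_s': 0.0, 'joint_pos': array([ 1.30567065e+00,  3.79391241e-01,  1.73475948e+00,  1.19251258e-06,
        1.02851141e+00, -3.32956713e-02]), 'joint_velocities': array([-0.00078144, -0.00060062, -0.00027312, -0.00078603, -0.00072423,
        0.00083017]), 'tau': array([-3.20812236e-03, -7.63675404e+01, -4.34381247e+01,  6.48280210e-02,
        4.22561460e-02, -5.50369487e-05]), 'position': array([0.16078602, 0.6810968 , 0.40411081]), 'orientation': array([-3.14052380e+00, -3.66225708e-05,  2.90976202e+00]), 'ft_force': array([-0.06680951,  0.63910302, -0.58532546]), 'moment': array([ 0.06149311,  0.01966177, -0.02406647]), 'grasp_force': 0.0, 'width': 1.003070944264131}
top [ 0.37027026 -0.09696507  0.975773  ]
roll_tall_wide []
roll_tall_slim [(0.94, [0.463, 0.019, 0.008]), (0.61, [0.443, -0.168, 0.003]), (0.19, [0.443, -0.157, 0.015])]
roll_short_wide [(0.92, [0.475, -0.295, -0.0]), (0.83, [0.379, -0.312, 0.001]), (0.62, [0.446, -0.157, 0.012])]
roll_short_slim [(0.79, [0.475, 0.099, 0.006])]
cup_tall_wide [(0.76, [0.455, -0.077, 0.005])]
bench_rack [(0.59, [0.642, -0.062, -0.006])]
side [ 0.07539111 -0.67619099  0.63451301]
roll_tall_wide [(0.56, [0.451, -0.084, 0.011]), (0.4, [0.447, -0.165, 0.01])]
roll_tall_slim [(0.9, [0.462, 0.017, 0.009])]
roll_short_wide [(0.84, [0.476, -0.294, 0.0]), (0.81, [0.381, -0.318, -0.0]), (0.79, [0.445, -0.163, 0.016])]
roll_short_slim [(0.89, [0.472, 0.098, 0.011])]
cup_tall_wide [(0.56, [0.455, -0.078, 0.005])]
bench_rack [(0.8, [0.643, -0.063, 0.001]), (0.28, [0.45, -0.168, 0.007])]
```

View pics/top0.png

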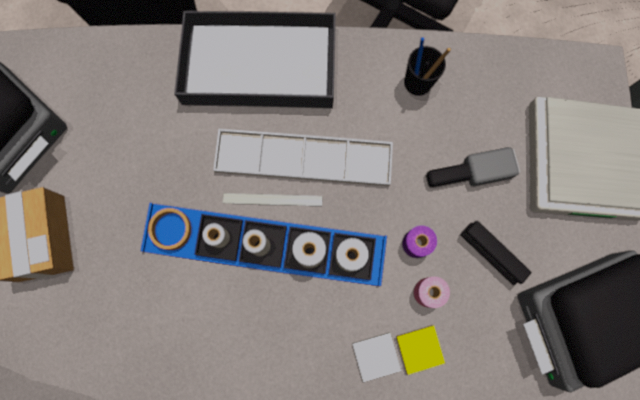

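View pics/side0.png

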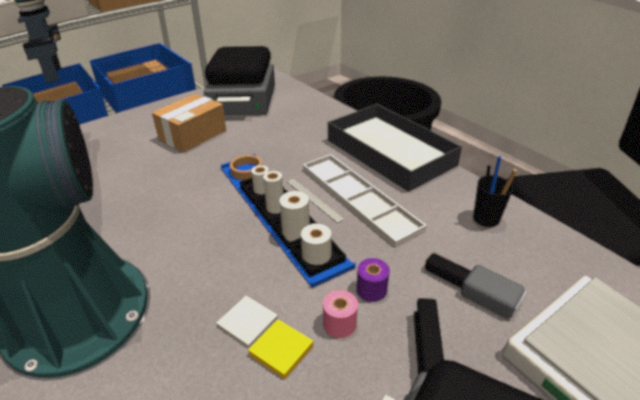

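The rolls, left to right in the top view:
- short_slim at (214,236)
- tall_slim at (256,242)
- tall_wide at (309,250)
- short_wide at (352,255)

The purple roll at (421,241) and the pink one at (433,292) are look-alikes standing outside the tray, so I leave them alone. The empty rack spans (215,130) to (393,186). Next I'll refine the positions.

Run:
```python
from h import *
im=cv2.imread('pics/top0.png'); P=env.camera_params('top')
hsv=cv2.cvtColor(im,cv2.COLOR_BGR2HSV)
m=((hsv[...,2]>125)&(hsv[...,1]<60)).astype('uint8')*255
for nm,b,mode in [('rack',(205,122,402,194),0)]:
    print(np.percentile(hsv[122:194,205:402,2],[5,20,40,60,90]))
# rack: edges of outer wall; use bright threshold
g=cv2.cvtColor(im,cv2.COLOR_BGR2GRAY)
r=g[122:194,205:402]; t,_=cv2.threshold(r,0,255,cv2.THRESH_OTSU); mm=(r>t).astype('uint8')
cs,_=cv2.findContours(mm,cv2.RETR_EXTERNAL,cv2.CHAIN_APPROX_NONE); c=max(cs,key=cv2.contourArea)
box=cv2.boxPoints(cv2.minAreaRect(c))+[205,122]; print(t,box.round(1).tolist())
W=np.array([ray('top',q,0.018,P) for q in box]);print(W.round(4),[np.linalg.norm(W[i]-W[i-1]).round(4) for i in range(4)],W.mean(0))
# rolls: top discs (core centres brown) 
for n,(u,v),z in [('ss',(214,235),.067),('ts',(256,242),.099),('tw',(309,250),.099),('sw',(352,255),.067)]:
    x0,y0=u-14,v-14; p=hsv[y0:y0+28,x0:x0+28].astype(int)
    k=((p[...,1]>70)&(p[...,0]<25)&(p[...,2]>40)).astype('uint8')
    nn,l,st,ce=cv2.connectedComponentsWithStats(k); i=1+np.argmax(st[1:,4]); q=ce[i]+[x0,y0]
    print(n,q.round(1),st[i,4],ray('top',q,z,P).round(4))
big=cv2.resize(im[190:290,140:460],None,fx=2.5,fy=2.5,interpolation=2); cv2.imwrite('pics/crop.png',big)
# tray blue orientation
b=((hsv[...,0]>95)&(hsv[...,0]<125)&(hsv[...,1]>150)).astype('uint8')
b[:195]=0;b[290:]=0
pts=cv2.findNonZero(cv2.morphologyEx(b,cv2.MORPH_OPEN,np.ones((2,2))));box=cv2.boxPoints(cv2.minAreaRect(pts));print(box.round(1).tolist())
print(np.array([ray('top',q,0.006,P) for q in box]).round(4))
```

```text
[113. 152. 155. 177. 184.]
159.0 [[212.8, 169.7], [216.1, 127.2], [393.6, 140.9], [390.3, 183.4]]
[[ 0.6094  0.1179  0.018 ]
 [ 0.6991  0.1178  0.018 ]
 [ 0.6805 -0.2448  0.018 ]
 [ 0.5918 -0.2381  0.018 ]] [np.float64(0.3565), np.float64(0.0898), np.float64(0.3631), np.float64(0.089)] [ 0.64519856 -0.06181507  0.018     ]
ss [212.9 233.7] 118 [0.4747 0.0984 0.067 ]
ts [253.8 240.6] 126 [0.4611 0.017  0.099 ]
tw [308.7 247.8] 107 [ 0.4512 -0.0814  0.099 ]
sw [352.4 253.5] 97 [ 0.446  -0.1615  0.067 ]
[[141.39999389648438, 253.0], [148.3000030517578, 204.10000610351562], [387.6000061035156, 237.60000610351562], [380.79998779296875, 286.5]]
[[ 0.4377  0.2544  0.006 ]
 [ 0.5372  0.2488  0.006 ]
 [ 0.4845 -0.2351  0.006 ]
 [ 0.3882 -0.2227  0.006 ]]
```

View pics/crop.png

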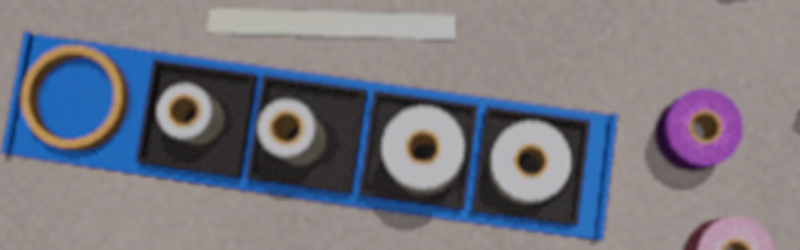

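Positions agree with the networks' marks to about 3 mm. The tray is turned about -0.104 rad and the rack about -0.05 rad, with the rack centre near (0.644, -0.0625). I'll close across the row.

```bash
cat >> h.py <<'E'
def go(x,y,z,th):
    s=env.read_state(); R=Ro.from_euler('xyz',s['orientation'])
    T=Ro.from_euler('xyz',[np.pi,0,np.pi/2+th])
    print('d_mm',(R.inv().apply(np.array([x,y,z])-s['position'])*1000).round(0),'rot',(R.inv()*T).as_rotvec().round(3),'t',s['time_s'])
E
python3 -c "
from h import *
go(.4747,.0984,.345,-.104)"
```

```text
d_mm [-439. -495.   60.] rot [ 0.    -0.     1.443] t 0.7
```

>>> {"method": "drive_tool", "body": {"fingers": [70,70,70,70,70,70,70,70,70,70], "translation": [[-22,-25,3],[-44,-50,6],[-66,-74,9],[-88,-99,12],[-110,-124,15],[-132,-149,18],[-154,-173,21],[-176,-198,24],[-198,-223,27],[-220,-248,30]], "delta_rot": [[0,0,0.072],[0,0,0.144],[0,0,0.217],[0,0,0.289],[0,0,0.361],[0,0,0.433],[0,0,0.505],[0,0,0.577],[0,0,0.65],[0,0,0.722]]}}

```text
time_s: 1.53
position: [0.3184, 0.388, 0.3748]
orientation: [3.141, -0.0, 2.184]
ft_force: [-0.1, 0.1, 0.6]
width: 0.768
grasp_force: 0.0
```

```bash
python3 -c "
from h import *
go(.4747,.0984,.345,-.104)"
```

```text
d_mm [-327.  -39.   30.] rot [ 0.    -0.     0.718] t 1.5333
```

>>> {"method": "drive_tool", "body": {"fingers": [70,70,70,70,70,70,70,70,70,70], "translation": [[-38,-5,4],[-76,-9,7],[-114,-14,10],[-152,-18,14],[-190,-23,18],[-228,-27,21],[-266,-32,25],[-304,-36,28],[-327,-39,30],[-327,-39,30]], "delta_rot": [[0,0,0.085],[0,0,0.17],[0,0,0.255],[0,0,0.34],[0,0,0.425],[0,0,0.51],[0,0,0.595],[0,0,0.68],[0,0,0.718],[0,0,0.718]]}}

```text
time_s: 2.37
position: [0.477, 0.0971, 0.3447]
orientation: [3.141, 0.0, 1.464]
ft_force: [-0.7, 0.8, 0.1]
width: 0.768
grasp_force: 0.0
```

Run:
```python
from h import *
P=env.camera_params('wrist'); pic('wrist','w1')
for n in ['roll_short_slim','roll_tall_slim']:
    print(n,[(round(d['p'],2),w('wrist',d['at'],P).round(4).tolist()) for d in env.mark_of('wrist',n)[:4]])
go(.4747,.0984,.222,-.104)
```

```text
roll_short_slim [(0.96, [0.4768, 0.0998, 0.0101])]
roll_tall_slim [(0.67, [0.4602, 0.0165, 0.0097])]
d_mm [ -2.  -0. 123.] rot [-0.    -0.     0.003] t 2.5167
```

View pics/w1.png

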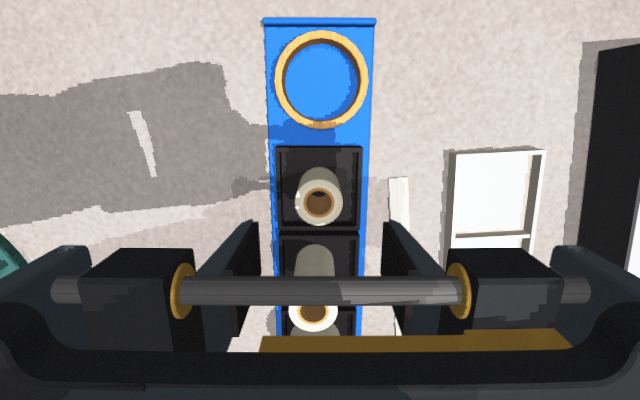

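The wrist view shows the short slim roll at (318,203), midway between the fingers, so I descend and grip.

>>> {"method": "drive_tool", "body": {"fingers": [70,70,70,70,70,70,70,30,30,30], "translation": [[-2,0,25],[-2,0,55],[-2,0,85],[-2,0,105],[-2,0,118],[-2,0,123],[-2,0,123],[-2,0,123],[-2,0,123],[-2,0,123]], "delta_rot": [[0,0,0],[0,0,0],[0,0,0],[0,0,0],[0,0,0],[0,0,0],[0,0,0],[0,0,0],[0,0,0],[0,0,0]], "squeeze": 15}}

```text
time_s: 3.35
position: [0.4755, 0.0984, 0.2227]
orientation: [3.14, -0.0, 1.47]
ft_force: [-0.4, -0.2, 0.6]
width: 0.58
grasp_force: 0.0
```

>>> {"method": "drive_tool", "body": {"fingers": [30,30,30,30,30,30,30,30,30,30], "translation": [[0,0,0],[0,0,0],[0,0,-10],[0,0,-25],[0,0,-45],[0,0,-70],[0,0,-95],[0,0,-115],[0,0,-123],[0,0,-123]], "delta_rot": [[0,0,0],[0,0,0],[0,0,0],[0,0,0],[0,0,0],[0,0,0],[0,0,0],[0,0,0],[0,0,0],[0,0,0]]}}

```text
time_s: 4.18
position: [0.4755, 0.0981, 0.3468]
orientation: [3.138, -0.001, 1.47]
ft_force: [-0.0, -0.1, -0.8]
width: 0.434
grasp_force: 15.0
```

Run:
```python
from h import *
print(env.read_state()['ft_force'],env.read_state()['width']*91)
go(.6374,-.1944,.345,-.05)
```

```text
[-0.00361946 -0.10741252 -0.83173871] 39.52461257214293
d_mm [-275.  191.    2.] rot [ 0.004 -0.001 -0.051] t 4.1833
```

>>> {"method": "drive_tool", "body": {"fingers": [30,30,30,30,30,30,30,30,30,30], "translation": [[-16,11,0],[-46,32,0],[-79,55,0],[-112,78,0],[-145,101,1],[-178,124,1],[-211,147,2],[-242,168,2],[-264,183,2],[-275,191,2]], "delta_rot": [[0,0,-0.003],[0,0,-0.009],[0,0,-0.015],[0,0,-0.021],[0,0,-0.027],[0,0,-0.033],[0,0,-0.039],[0,0,-0.045],[0,0,-0.049],[0,0,-0.051]]}}

```text
time_s: 5.02
position: [0.6381, -0.1975, 0.3409]
orientation: [-3.14, -0.0, 1.519]
ft_force: [0.2, -0.1, -2.2]
width: 0.435
grasp_force: 15.0
```

Run:
```python
from h import *
P=env.camera_params('wrist'); pic('wrist','w2')
go(.6374,-.1944,.216,-.05)
```

```text
d_mm [  3.  -1. 125.] rot [-0.001  0.    -0.002] t 5.0667
```

View pics/w2.png

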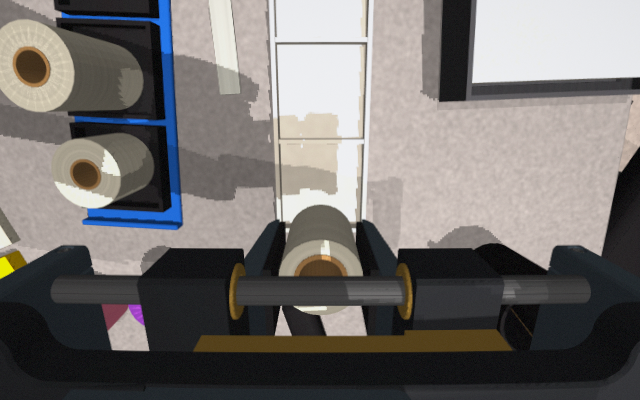

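The wrist view shows the rack walls at columns 275 and 368, with dividers near rows 42, 140 and 222. I'll check those against my rack estimate.

Run:
```python
from h import *
for q in [(322,42),(322,140),(320,222),(272,100),(370,100)]: print(q,ray('wrist',q,.018).round(4))
for y in (.088,0,-.088): print(.644+.05*y, -.0625+y)
go(.6374,-.1944,.218,-.05)
```

```text
(322, 42) [ 0.6457 -0.0661  0.018 ]
(322, 140) [ 0.6413 -0.1504  0.018 ]
(320, 222) [ 0.6352 -0.2315  0.018 ]
(272, 100) [ 0.598  -0.1121  0.018 ]
(370, 100) [ 0.6866 -0.1168  0.018 ]
0.6484 0.025499999999999995
0.644 -0.0625
0.6396000000000001 -0.1505
d_mm [  3.  -1. 123.] rot [-0.001  0.    -0.002] t 5.0667
```

>>> {"method": "drive_tool", "body": {"fingers": [30,30,30,30,30,30,30,30,30,30], "translation": [[3,-1,20],[3,-1,50],[3,-1,80],[3,-1,100],[3,-1,112],[3,-1,118],[3,-1,121],[3,-1,123],[3,-1,123],[3,-1,123]], "delta_rot": [[0,0,0],[0,0,0],[0,0,0],[0,0,0],[0,0,0],[0,0,0],[0,0,0],[0,0,0],[0,0,0],[0,0,0]]}}

```text
time_s: 5.9
position: [0.6369, -0.1917, 0.2208]
orientation: [3.14, 0.0, 1.521]
ft_force: [0.5, 0.7, -0.4]
width: 0.433
grasp_force: 15.0
```

>>> {"method": "drive_tool", "body": {"fingers": [30,30,30,30,30], "translation": [[0,0,1],[0,0,2],[0,0,3],[0,0,4],[0,0,4]], "delta_rot": [[0,0,0],[0,0,0],[0,0,0],[0,0,0],[0,0,0]]}}

```text
time_s: 6.32
position: [0.6367, -0.1918, 0.2162]
orientation: [3.142, 0.0, 1.521]
ft_force: [-2.5, 0.4, 5.3]
width: 0.433
grasp_force: 15.0
```

Upward force of 5 N: the roll is on the floor. I release and rise, opening in step before lifting.

>>> {"method": "drive_tool", "body": {"fingers": [46,52,60,66,66,66,66,66,66,66], "translation": [[0,0,0],[0,0,0],[0,0,0],[0,0,0],[0,0,0],[0,0,-15],[0,0,-40],[0,0,-75],[0,0,-110],[0,0,-128]], "delta_rot": [[0,0,0],[0,0,0],[0,0,0],[0,0,0],[0,0,0],[0,0,0],[0,0,0],[0,0,0],[0,0,0],[0,0,0]]}}

```text
time_s: 7.15
position: [0.6372, -0.1919, 0.349]
orientation: [3.137, 0.001, 1.521]
ft_force: [0.5, -0.4, 1.0]
width: 0.723
grasp_force: 0.0
```

Run:
```python
from h import *
go(.4605,.0170,.345,-.104)
```

```text
d_mm [ 200. -187.    3.] rot [0.004 0.001 0.054] t 7.15
```

>>> {"method": "drive_tool", "body": {"fingers": [66,66,66,66,66,66,66,66,66,66], "translation": [[20,-19,0],[48,-45,0],[76,-71,0],[104,-97,0],[132,-123,0],[160,-150,0],[182,-170,0],[196,-183,0],[200,-187,0],[200,-187,0]], "delta_rot": [[0,0,0.006],[0,0,0.013],[0,0,0.02],[0,0,0.028],[0,0,0.035],[0,0,0.043],[0,0,0.049],[0,0,0.053],[0,0,0.054],[0,0,0.054]]}}

```text
time_s: 7.98
position: [0.4594, 0.018, 0.3446]
orientation: [3.141, -0.0, 1.468]
ft_force: [0.5, -0.1, 0.5]
width: 0.723
grasp_force: 0.0
```

Run:
```python
from h import *
P=env.camera_params('top'); pic('top','t2')
for n in N[:4]:
    print(n,[(round(d['p'],2),w('top',d['at'],P).round(4).tolist()) for d in env.mark_of('top',n)[:4]])
go(.4605,.0170,.237,-.104)
```

```text
roll_tall_wide [(0.89, [0.4513, -0.0794, 0.0095]), (0.33, [0.4469, -0.1668, 0.005]), (0.27, [0.4663, 0.011, 0.0057])]
roll_tall_slim []
roll_short_wide [(0.97, [0.4745, -0.296, -0.002]), (0.76, [0.4426, -0.1567, 0.0149]), (0.73, [0.3803, -0.3157, 0.0031])]
roll_short_slim [(0.95, [0.6367, -0.1918, 0.0007])]
d_mm [  0.  -0. 107.] rot [ 0.     0.    -0.001] t 8.2333
```

Short slim stands in its bay at (0.637,-0.192). The tool is over the tall slim roll.

>>> {"method": "drive_tool", "body": {"fingers": [66,66,66,66,66,66,66,30,30,30], "translation": [[0,0,20],[0,0,45],[0,0,70],[0,0,90],[0,0,102],[0,0,107],[0,0,107],[0,0,107],[0,0,107],[0,0,107]], "delta_rot": [[0,0,0],[0,0,0],[0,0,0],[0,0,0],[0,0,0],[0,0,0],[0,0,0],[0,0,0],[0,0,0],[0,0,0]], "squeeze": 18}}

```text
time_s: 9.07
position: [0.4602, 0.0173, 0.2376]
orientation: [3.14, -0.0, 1.467]
ft_force: [-0.3, 0.1, 0.1]
width: 0.535
grasp_force: 0.0
```

>>> {"method": "drive_tool", "body": {"fingers": [30,30,30,30,30,30,30,30,30,30], "translation": [[0,0,0],[0,0,0],[0,0,-8],[0,0,-22],[0,0,-42],[0,0,-65],[0,0,-88],[0,0,-102],[0,0,-107],[0,0,-107]], "delta_rot": [[0,0,0],[0,0,0],[0,0,0],[0,0,0],[0,0,0],[0,0,0],[0,0,0],[0,0,0],[0,0,0],[0,0,0]]}}

```text
time_s: 9.9
position: [0.46, 0.0174, 0.3451]
orientation: [3.139, -0.0, 1.467]
ft_force: [0.5, 0.4, -1.0]
width: 0.44
grasp_force: 18.0
```

Run:
```python
from h import *
go(.6418,-.1065,.345,-.05)
```

```text
d_mm [-104.  194.    1.] rot [ 0.002 -0.    -0.054] t 9.9
```

>>> {"method": "drive_tool", "body": {"fingers": [30,30,30,30,30,30,30,30,30,30], "translation": [[-8,15,0],[-22,41,0],[-38,70,0],[-54,100,0],[-70,130,0],[-84,157,0],[-95,178,0],[-102,190,0],[-104,194,0],[-104,194,0]], "delta_rot": [[0,0,-0.004],[0,0,-0.01],[0,0,-0.018],[0,0,-0.026],[0,0,-0.034],[0,0,-0.042],[0,0,-0.048],[0,0,-0.052],[0,0,-0.054],[0,0,-0.054]]}}

```text
time_s: 10.73
position: [0.642, -0.1065, 0.3423]
orientation: [-3.14, -0.0, 1.52]
ft_force: [-0.4, -0.2, -0.5]
width: 0.435
grasp_force: 18.0
```

>>> {"method": "drive_tool", "body": {"fingers": [30,30,30,30,30,30,30,30,30,30], "translation": [[0,0,18],[0,0,43],[0,0,68],[0,0,88],[0,0,99],[0,0,104],[0,0,107],[0,0,109],[0,0,109],[0,0,109]], "delta_rot": [[0,0,0],[0,0,0],[0,0,0],[0,0,0],[0,0,0],[0,0,0],[0,0,0],[0,0,0],[0,0,0],[0,0,0]]}}

```text
time_s: 11.57
position: [0.6423, -0.1062, 0.2357]
orientation: [3.14, 0.0, 1.521]
ft_force: [-0.0, -0.0, -0.9]
width: 0.438
grasp_force: 18.0
```

>>> {"method": "drive_tool", "body": {"fingers": [30,30,30,30,30], "translation": [[0,0,1],[0,0,2],[0,0,3],[0,0,4],[0,0,4]], "delta_rot": [[0,0,0],[0,0,0],[0,0,0],[0,0,0],[0,0,0]]}}

```text
time_s: 11.98
position: [0.6422, -0.1062, 0.2313]
orientation: [3.141, 0.0, 1.521]
ft_force: [-2.5, 0.5, 8.5]
width: 0.435
grasp_force: 18.0
```

>>> {"method": "drive_tool", "body": {"fingers": [46,52,60,66,66,66,66,66,66,66], "translation": [[0,0,0],[0,0,0],[0,0,0],[0,0,0],[0,0,0],[0,0,-15],[0,0,-40],[0,0,-75],[0,0,-105],[0,0,-113]], "delta_rot": [[0,0,0],[0,0,0],[0,0,0],[0,0,0],[0,0,0],[0,0,0],[0,0,0],[0,0,0],[0,0,0],[0,0,0]]}}

```text
time_s: 12.82
position: [0.6431, -0.1064, 0.3498]
orientation: [3.135, 0.001, 1.521]
ft_force: [0.4, -0.2, 0.8]
width: 0.726
grasp_force: 0.0
```

Run:
```python
from h import *
go(.4512,-.0810,.345,-.104)
```

```text
d_mm [  16. -193.    4.] rot [0.006 0.001 0.054] t 12.8167
```

>>> {"method": "drive_tool", "body": {"fingers": [84,84,84,84,84,84,84,84,84,84], "translation": [[2,-20,0],[4,-50,0],[6,-80,0],[9,-110,0],[12,-140,0],[14,-165,0],[15,-182,0],[16,-191,0],[16,-193,0],[16,-193,0]], "delta_rot": [[0,0,0.006],[0,0,0.013],[0,0,0.02],[0,0,0.028],[0,0,0.035],[0,0,0.043],[0,0,0.049],[0,0,0.053],[0,0,0.054],[0,0,0.054]]}}

```text
time_s: 13.65
position: [0.4503, -0.0806, 0.3443]
orientation: [3.14, 0.0, 1.467]
ft_force: [1.0, -0.5, 0.6]
width: 0.92
grasp_force: 0.0
```

Run:
```python
from h import *
P=env.camera_params('side'); pic('side','s3')
for n in N[:4]:
    print(n,[(round(d['p'],2),w('side',d['at'],P).round(4).tolist()) for d in env.mark_of('side',n)[:4]])
go(.4512,-.0810,.237,-.104)
```

```text
roll_tall_wide [(0.94, [0.4501, -0.089, 0.0104])]
roll_tall_slim [(0.87, [0.6438, -0.1069, 0.0041])]
roll_short_wide [(0.91, [0.4465, -0.161, 0.0137]), (0.75, [0.3801, -0.3163, -0.0033]), (0.57, [0.4773, -0.2967, 0.0004])]
roll_short_slim [(0.95, [0.6368, -0.19, 0.0052]), (0.6, [0.4555, -0.0785, 0.0095])]
d_mm [ -0.   0. 107.] rot [0. 0. 0.] t 13.9
```

View pics/s3.png

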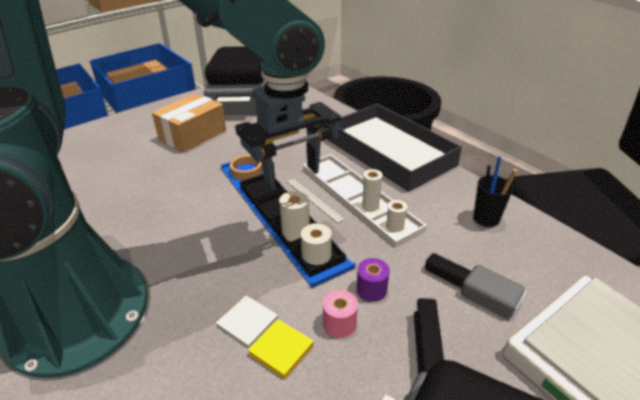

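Both placed rolls stand upright at (372,190) and (397,216). The gripper is above the tall wide roll at (294,215).

>>> {"method": "drive_tool", "body": {"fingers": [84,84,84,84,84,84,84,45,45,45], "translation": [[2,0,20],[2,0,45],[2,0,70],[2,0,90],[2,0,102],[2,0,107],[2,0,107],[2,0,107],[2,0,107],[2,0,107]], "delta_rot": [[0,0,0],[0,0,0],[0,0,0],[0,0,0],[0,0,0],[0,0,0],[0,0,0],[0,0,0],[0,0,0],[0,0,0]], "squeeze": 25}}

```text
time_s: 14.73
position: [0.4506, -0.0786, 0.2376]
orientation: [3.14, 0.0, 1.467]
ft_force: [-0.4, 0.0, 0.2]
width: 0.733
grasp_force: 0.0
```

>>> {"method": "drive_tool", "body": {"fingers": [45,45,45,45,45,45,45,45,45,45], "translation": [[0,0,0],[0,0,0],[0,0,-8],[0,0,-22],[0,0,-42],[0,0,-65],[0,0,-88],[0,0,-102],[0,0,-107],[0,0,-107]], "delta_rot": [[0,0,0],[0,0,0],[0,0,0],[0,0,0],[0,0,0],[0,0,0],[0,0,0],[0,0,0],[0,0,0],[0,0,0]]}}

```text
time_s: 15.57
position: [0.4503, -0.0786, 0.345]
orientation: [3.139, 0.0, 1.467]
ft_force: [0.4, 0.5, -2.8]
width: 0.634
grasp_force: 25.0
```

Run:
```python
from h import *
go(.6462,-.0185,.345,-.05)
```

```text
d_mm [ 80. 189.   0.] rot [ 0.002  0.    -0.054] t 15.5667
```

>>> {"method": "drive_tool", "body": {"fingers": [45,45,45,45,45,45,45,45,45,45], "translation": [[6,14,0],[16,39,0],[29,68,0],[41,97,0],[53,126,0],[65,153,0],[74,174,0],[78,186,0],[80,189,0],[80,189,0]], "delta_rot": [[0,0,-0.004],[0,0,-0.01],[0,0,-0.018],[0,0,-0.026],[0,0,-0.034],[0,0,-0.042],[0,0,-0.048],[0,0,-0.052],[0,0,-0.054],[0,0,-0.054]]}}

```text
time_s: 16.4
position: [0.6464, -0.0183, 0.3422]
orientation: [-3.14, -0.0, 1.521]
ft_force: [-0.6, 0.3, -2.0]
width: 0.633
grasp_force: 25.0
```

>>> {"method": "drive_tool", "body": {"fingers": [45,45,45,45,45,45,45,45,45,45], "translation": [[0,0,18],[0,0,43],[0,0,68],[0,0,88],[0,0,99],[0,0,104],[0,0,107],[0,0,109],[0,0,109],[0,0,109]], "delta_rot": [[0,0,0],[0,0,0],[0,0,0],[0,0,0],[0,0,0],[0,0,0],[0,0,0],[0,0,0],[0,0,0],[0,0,0]]}}

```text
time_s: 17.23
position: [0.6468, -0.0187, 0.2356]
orientation: [3.14, 0.0, 1.521]
ft_force: [-0.2, -0.4, -2.2]
width: 0.632
grasp_force: 25.0
```

>>> {"method": "drive_tool", "body": {"fingers": [45,45,45,45,45], "translation": [[0,0,1],[0,0,2],[0,0,3],[0,0,4],[0,0,4]], "delta_rot": [[0,0,0],[0,0,0],[0,0,0],[0,0,0],[0,0,0]]}}

```text
time_s: 17.65
position: [0.6467, -0.0186, 0.2314]
orientation: [3.142, 0.0, 1.521]
ft_force: [-4.2, 0.9, 8.6]
width: 0.636
grasp_force: 25.0
```

>>> {"method": "drive_tool", "body": {"fingers": [62,68,76,84,84,84,84,84,84,84], "translation": [[0,0,0],[0,0,0],[0,0,0],[0,0,0],[0,0,0],[0,0,-15],[0,0,-40],[0,0,-75],[0,0,-105],[0,0,-113]], "delta_rot": [[0,0,0],[0,0,0],[0,0,0],[0,0,0],[0,0,0],[0,0,0],[0,0,0],[0,0,0],[0,0,0],[0,0,0]]}}

```text
time_s: 18.48
position: [0.6476, -0.0186, 0.3497]
orientation: [3.135, 0.0, 1.521]
ft_force: [0.6, 0.3, 0.6]
width: 0.924
grasp_force: 0.0
```

Run:
```python
from h import *
go(.4460,-.1610,.345,-.104)
```

```text
d_mm [-152. -194.    4.] rot [ 0.006 -0.     0.054] t 18.4833
```

>>> {"method": "drive_tool", "body": {"fingers": [84,84,84,84,84,84,84,84,84,84], "translation": [[-12,-15,0],[-32,-41,0],[-55,-70,0],[-78,-99,0],[-101,-128,0],[-122,-155,0],[-139,-177,0],[-148,-190,0],[-152,-194,0],[-152,-194,0]], "delta_rot": [[0,0,0.006],[0,0,0.013],[0,0,0.02],[0,0,0.028],[0,0,0.035],[0,0,0.043],[0,0,0.049],[0,0,0.053],[0,0,0.054],[0,0,0.054]]}}

```text
time_s: 19.32
position: [0.4447, -0.1612, 0.3443]
orientation: [3.141, 0.0, 1.465]
ft_force: [0.5, -0.9, -0.0]
width: 0.924
grasp_force: 0.0
```

Run:
```python
from h import *
P=env.camera_params('side'); pic('side','s4')
for n in N[:4]:
    print(n,[(round(d['p'],2),w('side',d['at'],P).round(4).tolist()) for d in env.mark_of('side',n)[:4]])
go(.4460,-.1610,.222,-.104)
```

```text
roll_tall_wide [(0.71, [0.6453, -0.0235, 0.0018])]
roll_tall_slim [(0.8, [0.6425, -0.1038, 0.0023])]
roll_short_wide [(0.75, [0.4777, -0.2969, 0.0006]), (0.61, [0.4474, -0.164, 0.0126]), (0.58, [0.3817, -0.3165, -0.0032])]
roll_short_slim [(0.89, [0.6316, -0.1902, 0.0037])]
d_mm [ -1.   0. 122.] rot [0.    0.    0.001] t 19.5667
```

>>> {"method": "drive_tool", "body": {"fingers": [84,84,84,84,84,84,84,45,45,45], "translation": [[-1,0,20],[-1,0,50],[-1,0,80],[-1,0,104],[-1,0,117],[-1,0,122],[-1,0,122],[-1,0,122],[-1,0,122],[-1,0,122]], "delta_rot": [[0,0,0],[0,0,0],[0,0,0],[0,0,0],[0,0,0],[0,0,0],[0,0,0],[0,0,0],[0,0,0],[0,0,0]], "squeeze": 20}}

```text
time_s: 20.4
position: [0.4455, -0.1618, 0.2227]
orientation: [3.14, 0.001, 1.467]
ft_force: [-0.2, -0.4, 0.6]
width: 0.733
grasp_force: 0.0
```

>>> {"method": "drive_tool", "body": {"fingers": [45,45,45,45,45,45,45,45,45,45], "translation": [[0,0,0],[0,0,0],[0,0,-10],[0,0,-25],[0,0,-45],[0,0,-70],[0,0,-95],[0,0,-115],[0,0,-122],[0,0,-122]], "delta_rot": [[0,0,0],[0,0,0],[0,0,0],[0,0,0],[0,0,0],[0,0,0],[0,0,0],[0,0,0],[0,0,0],[0,0,0]]}}

```text
time_s: 21.23
position: [0.4453, -0.1619, 0.3457]
orientation: [3.138, 0.001, 1.467]
ft_force: [0.6, 0.3, -1.6]
width: 0.629
grasp_force: 20.0
```

Run:
```python
from h import *
go(.6506,.0694,.345,-.05)
```

```text
d_mm [251. 180.   1.] rot [ 0.003  0.001 -0.054] t 21.2333
```

>>> {"method": "drive_tool", "body": {"fingers": [45,45,45,45,45,45,45,45,45,45], "translation": [[15,11,0],[43,31,0],[74,53,0],[105,75,0],[136,97,0],[167,120,0],[198,142,0],[225,161,0],[243,174,0],[251,180,0]], "delta_rot": [[0,0,-0.004],[0,0,-0.01],[0,0,-0.016],[0,0,-0.022],[0,0,-0.03],[0,0,-0.036],[0,0,-0.042],[0,0,-0.048],[0,0,-0.052],[0,0,-0.054]]}}

```text
time_s: 22.07
position: [0.6512, 0.0714, 0.3419]
orientation: [-3.14, -0.0, 1.523]
ft_force: [0.5, 0.6, -1.3]
width: 0.633
grasp_force: 20.0
```

>>> {"method": "drive_tool", "body": {"fingers": [45,45,45,45,45,45,45,45,45,45], "translation": [[0,0,0],[0,0,15],[0,0,43],[0,0,75],[0,0,100],[0,0,112],[0,0,118],[0,0,122],[0,0,124],[0,0,124]], "delta_rot": [[0,0,0],[0,0,0],[0,0,0],[0,0,0],[0,0,0],[0,0,0],[0,0,0],[0,0,0],[0,0,0],[0,0,0]]}}

```text
time_s: 22.9
position: [0.6504, 0.0691, 0.2204]
orientation: [3.141, -0.0, 1.521]
ft_force: [-0.2, 0.1, -1.2]
width: 0.63
grasp_force: 20.0
```

>>> {"method": "drive_tool", "body": {"fingers": [45,45,45,45,45], "translation": [[0,0,1],[0,0,2],[0,0,3],[0,0,4],[0,0,4]], "delta_rot": [[0,0,0],[0,0,0],[0,0,0],[0,0,0],[0,0,0]]}}

```text
time_s: 23.32
position: [0.6504, 0.0693, 0.2164]
orientation: [3.141, -0.0, 1.521]
ft_force: [-2.2, 0.1, 8.4]
width: 0.632
grasp_force: 20.0
```

>>> {"method": "drive_tool", "body": {"fingers": [62,68,76,84,84,84,84,84,84,84], "translation": [[0,0,0],[0,0,0],[0,0,0],[0,0,0],[0,0,0],[0,0,-15],[0,0,-40],[0,0,-75],[0,0,-105],[0,0,-125]], "delta_rot": [[0,0,0],[0,0,0],[0,0,0],[0,0,0],[0,0,0],[0,0,0],[0,0,0],[0,0,0],[0,0,0],[0,0,0]]}}

```text
time_s: 24.15
position: [0.6506, 0.0693, 0.345]
orientation: [3.138, -0.0, 1.521]
ft_force: [0.3, -0.1, 0.6]
width: 0.92
grasp_force: 0.0
```

>>> {"method": "drive_tool", "body": {"fingers": [84,84,84,84,84,84,84,84,84,84], "translation": [[20,0,0],[50,0,0],[80,0,0],[110,0,0],[140,0,0],[165,0,0],[180,0,0],[180,0,0],[180,0,0],[180,0,0]], "delta_rot": [[0,0,0],[0,0,0],[0,0,0],[0,0,0],[0,0,0],[0,0,0],[0,0,0],[0,0,0],[0,0,0],[0,0,0]]}}

```text
time_s: 24.98
position: [0.6591, 0.2481, 0.3409]
orientation: [-3.141, 0.0, 1.521]
ft_force: [0.5, -0.3, -0.2]
width: 0.919
grasp_force: 0.0
```

Run:
```python
from h import *
for c in ['top','side']:
    P=env.camera_params(c); pic(c,c+'9')
    for n in N[:4]:
        print(n,[(round(d['p'],2),w(c,d['at'],P).round(4).tolist()) for d in env.mark_of(c,n)[:3]])
```

```text
roll_tall_wide [(0.95, [0.6471, -0.022, 0.0])]
roll_tall_slim [(0.72, [0.6421, -0.1063, 0.0046])]
roll_short_wide [(0.87, [0.6477, 0.0736, 0.0099]), (0.73, [0.4742, -0.2948, -0.0017])]
roll_short_slim [(0.85, [0.6382, -0.1927, 0.0009])]
roll_tall_wide [(0.94, [0.6454, -0.0233, 0.0005])]
roll_tall_slim [(0.64, [0.6394, -0.1063, 0.0036])]
roll_short_wide [(0.78, [0.6491, 0.0665, 0.0058]), (0.77, [0.4764, -0.2953, -0.005]), (0.7, [0.3823, -0.3177, -0.0015])]
roll_short_slim [(0.78, [0.633, -0.1901, 0.0028])]
```

View pics/side9.png

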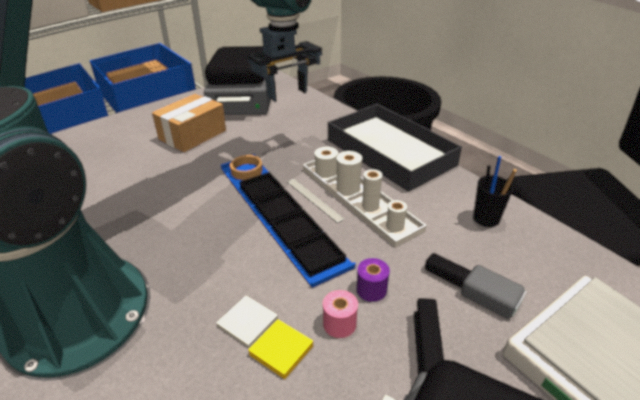

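View pics/top9.png

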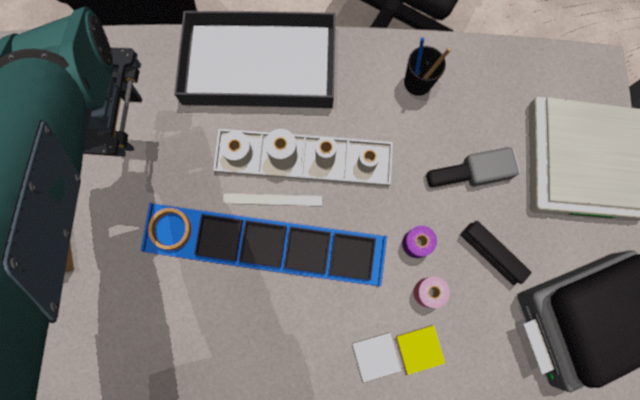

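All four rolls stand upright, one per bay, in reversed order. In the top view they are at (235,150), (280,148), (326,152) and (369,158). The arm is clear.

```bash
python3 -c "
from station import env
print(env.finish_job())"
```

```text
the job is handed in; nothing more can be done
None
```

I moved all four rolls into the bench rack, upright, one per bay and in reverse order, and handed the job in at about 25 s of the 90 s; the hand-in returned no verdict.

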